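# Angle the crossbar past the guard post into the assembly fixture

## Robot

A 6-joint arm with a two-finger parallel gripper is mounted at the origin on a cart in front of the work surface, level with it; the furniture and walls round the work are solid. World frame = base frame: x ahead of the robot, y to its left, z up, the work surface at z = 0. Lengths are in mm, angles in rad, forces in N, time in s.
With the tool pointing down it reaches from about 275 to 1000 mm from the base axis. Payload 8.4 kg.
Tool frame: the origin (TCP) lies between the finger pads; the fingertips stand 17 mm ahead of it and the grasp point (between the pads) lies 2 mm behind it (r.tcp_to_tips is the distance from the TCP to the fingertips, in mm); z points along the fingers, y is the line along which they close (so a half turn about z gives the same grasp; the last joint's range is limited). The gripper opens to 85 mm and grips with 20 to 120 N. Pads are 22 mm wide; open, the fingers measure 114 mm over their backs; the gripper's body (76 mm by 85 mm) begins 54 mm behind the grasp point. The pads swing forward as they close: fully open they stand 13 mm farther back than shut.
Start: joints at [-1.208, 0.353, 1.633, -0, 1.155, -0.002], TCP at [222.975, -583.875, 248.281] pointing down, gripper open.
Joint ranges: [-2.63, 2.63], [-0.92, 2.1], [0.06, 2.66], [-1.3, 4.44], [0, 2.69], [-3.02, 3.02]. Speed limits (rad/s): [2.22, 2.22, 2.79, 3.14, 3.14, 3.14].

## Interface

Orientations are given as [roll, pitch, yaw] about the fixed x, y, z axes, in that order (R = Rz(yaw) Ry(pitch) Rx(roll)).
In Python, from rig import r gives the robot as it stands. The module is installed in compiled form; this text tells all that it offers.
- The arm moves only by the tool apply_moves, never from a script. Its argument "series" is text: rows parted by semicolons, each of 7 numbers parted by spaces: the shift along the tool's x, y, z in cm, then the turn, a rotation vector about the tool's x, y, z in rad, then the gripper's target within -1 to 1 (shut at 1, half-way at 0, fully open at -1). In form: tx ty tz rx ry rz fingers; .... A call has exactly 10 rows; each row shifts and turns the commanded pose from where the row before left it, along the tool's axes as they then stand; what a row does not reach is not made up. A row lasts 1/12 s, in which the tool goes at most 41.7 mm and 7.16 degrees, less where a joint would pass 70% of its speed; a pose out of reach is approached as far as the arm can. A call with a gripper value outside its range is refused whole. The fingers move at their own pace and stop on an object; "squeeze" is the grip in N (left out, the last holds). Time passes only in rows, so rows that do not move let the fingers close, or fill a call up. It gives the time, the measured TCP pose, the force and the opening at its end, in the units of the state.
- r.sense(): the state, without advancing time (a new reading comes with each control period).
- r.grab_frame(name): name is "scene" or "top"; returns the picture (420x560x3 uint8, blue, green, red); there is no depth.
- r.camera_info(name): a dict with "K" (3x3 intrinsics, pixels), "distortion" ([k1, k2, p1, p2, k3] as OpenCV has them; the pictures are not rectified), "extrinsics" (4x4, takes a point from camera to world coordinates). Camera axes: x right, y down, z forward; pixel columns grow to the right and rows downward; lengths in mm; the calibration is good to about 2 mm. A picture is of the moment at which its call begins. camera_info takes no time and is no camera call.
- r.sign_off(): hands the job in, once; it reports no verdict.
The state is a dict: "clock": time; "qpos": joint angles; "qvel": joint speeds; "joint_efforts": joint torques, N m; "eef_pos": TCP position; "tcp_rot": TCP orientation; "contact_force": force on the tool from outside, world axes, zero at the start; "wrist_torque": the same for the moment, N m; "opening": opening from 0.0 (shut) to 1.0 (fully open).
Only numpy, scipy, OpenCV 4.12 (cv2) and the standard library are available. Lean on these libraries where they do the work, as an engineer would, in place of code of your own. Each camera call takes 0.05 s, during which the arm holds its last target. There are 200 camera calls.

## Task

Push the loose aluminium crossbar into the blue fixture so that it lies between the two cheeks, fully home against the fence along its whole length. The yellow post stops it going in square, so pivot it with your fingertips: push one end in behind the post, then the other end. Only push it along the plate, never lift or tip it, and leave the other things where they are.

Things in the scene. Friction and masses are not known exactly. Their poses are not given: they have to be found in the camera images.
- bar: the loose crossbar: a straight aluminium slotted profile with black end caps, 220 mm long, 30 mm wide, 30 mm high, about 0.25 kg, lying flat on the dark plate (400 x 570 mm), whose top is 70 mm above the worktop. Origin at the centre of its underside; its length runs along its own y, x across it, z up. Both ends are alike.
- fixture: blue fixture fixed to the dark plate: a fence with a cheek at each end, a bay open towards the robot, no floor. Walls 30 mm high, 16 mm thick. Origin on the plate's top at the middle of the fence's inner face; +x points into the fence, y along it, z up. Cheeks' inner faces at y = -140 and +140 mm, reaching out to x = -60 mm. Fully home the bar's origin is at x = -15 mm.
- post: yellow post fixed to the plate before the bay: 18 mm thick (22 at its cap), 56 mm high, origin at the centre of its foot. In the fixture's frame it is at x = -95 mm, y = +75 or -75 mm (the side varies; the spare socket opposite is flat and harmless). Only 206 mm are free sideways between it and the opposite cheek, so one end of the bar must go in slantwise behind it.
- brass_weight: pale brass knobbed test weight, 38 mm across, 48 mm high, beside the fixture; a loose bystander, origin at the centre of its underside
- steel_weight: steel knobbed test weight, 31 mm across, 40 mm high, beside the fixture; a loose bystander, origin at the centre of its underside
- load_cell: aluminium load cell block, 127x81 mm as it lies, 26 mm high, behind the fence; a loose bystander, origin at the centre of its underside
- vial: small brown vial with a white cap, 27 mm across, 58 mm high, on the plate, far right corner; a loose bystander, origin at the centre of its underside
- plug: small green terminal plug, 21x32x14 mm, on the plate, far left corner; a loose bystander, origin at the centre of its underside
- timer: white kitchen-style timer lying flat, 69x69x17 mm, on the worktop, right of the plate; a loose bystander, origin at the centre of its underside

How it is judged:
By the outcome, as a careful person would: the job done as asked, in the order asked, and still so for the second after the job is handed in, with the robot touching nothing.
It also fails if it takes over 72 s, if anything falls off the work surface, if the arm or the gripper's body presses on something with over 40 N, if the wrist force passes 120 N, or if a joint passes its speed limit or range.

## Working session

There is one attempt and no reset: what is moved stays moved. The work goes in short steps, Python scripts to look and compute and a tool call to move; the robot and the scene stay as the last step left them, time stands still between calls to the robot, and variables do not carry over. Pictures are saved under pics/ and viewed, on a budget of 10 in all, crops included, one or two more only if the job needs it, and the job is handed in when it is done.

Besides the shell and the picture viewer there is one more tool, called as name(argument=value, ...) on one line, values as JSON. apply_moves: Moves the arm, as the interface text tells. Its arguments: {"type":"object","properties":{"series":{"type":"string"},"squeeze":{"type":"number"}},"required":["series"]}

```bash
mkdir -p pics
python3 - <<'E'
from rig import r
import cv2, numpy as np
for n in ("top","scene"):
    cv2.imwrite(f"pics/{n}0.png", r.grab_frame(n))
    c=r.camera_info(n); print(n,np.round(c["K"],1).tolist(),c["distortion"],np.round(c["extrinsics"],3).tolist())
print(r.sense(), r.tcp_to_tips)
E
```

```text
top [[453.7, 0.0, 269.8], [0.0, 453.7, 214.1], [0.0, 0.0, 1.0]] [-0.06423112  0.          0.          0.          0.        ] [[-0.021, -0.999, 0.035, 516.341], [-0.999, 0.02, -0.036, -55.734], [0.035, -0.036, -0.999, 1139.343], [0.0, 0.0, 0.0, 1.0]]
scene [[488.8, 0.0, 278.5], [0.0, 488.8, 209.9], [0.0, 0.0, 1.0]] [-0.02243615  0.          0.          0.          0.        ] [[-0.585, -0.463, 0.666, -235.331], [-0.811, 0.353, -0.467, 490.279], [-0.018, -0.813, -0.581, 773.915], [0.0, 0.0, 0.0, 1.0]]
{'clock': 0.1, 'qpos': array([-1.20837730e+00,  3.53589049e-01,  1.63406746e+00,  1.26005623e-05,
        1.15520580e+00, -2.42712579e-03]), 'qvel': array([-2.83000205e-05, -2.85922640e-03, -2.99539447e-03,  5.33350721e-04,
        1.90368448e-03,  2.49228790e-04]), 'joint_efforts': array([-5.17800909e-04, -6.06357765e+01, -3.42821574e+01, -3.54150484e-05,
        4.00528588e-03,  4.62347813e-07]), 'eef_pos': array([ 222.84470702, -583.48013051,  247.62710443]), 'tcp_rot': array([-3.14032303e+00, -1.46030933e-05,  3.64841050e-01]), 'contact_force': array([-0.25463841,  0.12219604, -0.72709534]), 'wrist_torque': array([ 0.0275237 ,  0.06123106, -0.04697054]), 'opening': 0.9962883095962012} 17.0
```

View pics/top0.png

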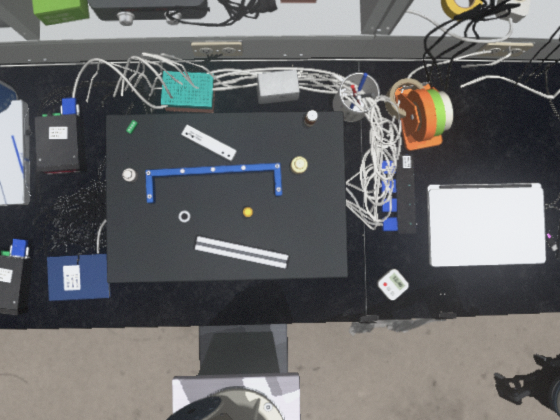

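View pics/scene0.png

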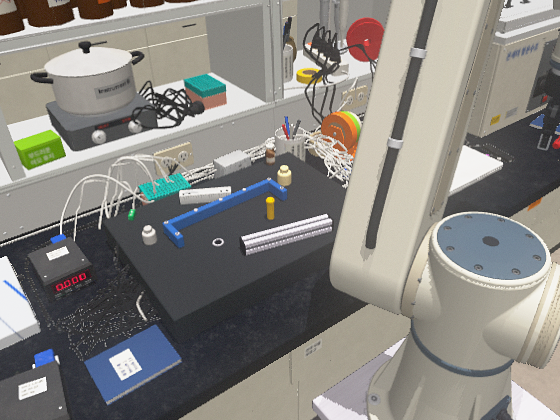

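The top view shows the fence from about (150,172) to (279,167). The post is at (248,212) on the right, the world -y side, and the spare socket is at (184,216). The bar runs from (196,243) to (288,262), and the scene view agrees. Next I'll fit box silhouettes to get metric poses.

```bash
cat > h.py <<'E'
from rig import r
import cv2, numpy as np
from scipy.optimize import minimize
def cam(n):
    c=r.camera_info(n); T=np.linalg.inv(np.array(c["extrinsics"]))
    return np.array(c["K"]),np.array(c["distortion"],float),T
def proj(n,P):
    K,d,T=cam(n); return cv2.projectPoints(np.asarray(P,float).reshape(-1,1,3),cv2.Rodrigues(T[:3,:3])[0],T[:3,3],K,d)[0].reshape(-1,2)
def pt(n,uv,z):
    K,d,T=cam(n); q=cv2.undistortPoints(np.array([[uv]],float),K,d)[0,0]
    R=T[:3,:3].T; o=-R@T[:3,3]; v=R@[q[0],q[1],1]; return o+v*(z-o[2])/v[2]
def box(x0,x1,y0,y1,z0,z1): return np.array([[x,y,z] for x in(x0,x1) for y in(y0,y1) for z in(z0,z1)],float)
FIX=[box(0,16,-156,156,0,30),box(-60,0,140,156,0,30),box(-60,0,-156,-140,0,30)]
BAR=[box(-15,15,-110,110,0,30)]
def place(p,P,z=70):
    c,s=np.cos(p[2]),np.sin(p[2]); return P@np.array([[c,-s,0],[s,c,0],[0,0,1]]).T+[p[0],p[1],z]
S=8
def sil(n,p,boxes,sh):
    m=np.zeros(sh,np.uint8)
    for b in boxes:
        q=cv2.convexHull(np.float32(proj(n,place(p,b))))
        cv2.fillConvexPoly(m,np.int32(np.round((q*4+1.5)*S)),255,cv2.LINE_AA,3)
    return cv2.resize(m,(560,420),interpolation=cv2.INTER_AREA)/255.
def fit(n,mask,boxes,p0):
    f=lambda p:np.abs(sil(n,p*[1,1,.01],boxes,(1680,2240))-mask).sum()
    p0=np.array(p0)/[1,1,.01]
    s=minimize(f,p0,method="Nelder-Mead",options=dict(initial_simplex=p0+np.vstack([np.zeros(3),8*np.eye(3)]),xatol=.05,fatol=.2))
    return s.x*[1,1,.01],s.fun/mask.sum()
def biggest(m,near):
    k,l,st,ce=cv2.connectedComponentsWithStats(m.astype(np.uint8)); i=1+np.argmin(np.hypot(*(ce[1:]-near).T)+1e3*(st[1:,4]<150)); return (l==i)*1.
E
python3 - <<'E'
from h import *
im=cv2.imread("pics/top0.png"); hsv=cv2.cvtColor(im,cv2.COLOR_BGR2HSV).astype(int)
H,Sa,V=hsv[...,0],hsv[...,1],hsv[...,2]
blue=biggest((H>95)&(H<125)&(Sa>110)&(V>70),(212,175))
ye=biggest if 0 else None
bar=((V>95)).astype(np.uint8); bar[:230]=0; bar[275:]=0; bar[:,:185]=0; bar[:,300:]=0
bar=cv2.morphologyEx(bar,cv2.MORPH_CLOSE,np.ones((5,5)))*1.
a=pt("top",(150,172),100);b=pt("top",(279,167),100); print("fence pts",a,b)
p,e=fit("top",blue,FIX,[(a[0]+b[0])/2,(a[1]+b[1])/2,np.arctan2(-(b[0]-a[0]),-(b[1]-a[1]))*-1]); print("fix",p,np.degrees(p[2]),e)
c=pt("top",(196,243),100);d=pt("top",(288,262),100); print("bar pts",c,d,np.linalg.norm(c-d))
bb,e2=fit("top",bar,BAR,[(c[0]+d[0])/2,(c[1]+d[1])/2,-np.arctan2(c[0]-d[0],c[1]-d[1])]); print("bar",bb,np.degrees(bb[2]),e2)
print("post cap",pt("top",(248,212),126),"predicted post",place(p,np.array([[-95,-75,0.]])),"socket",pt("top",(184,216),70),place(p,np.array([[-95,75,0.]])))
c,s=np.cos(p[2]),np.sin(p[2]); dd=(bb-p); print("bar in fix",[c*dd[0]+s*dd[1],-s*dd[0]+c*dd[1],np.degrees(dd[2])])
o=cv2.resize(im[100:300,90:360],None,fx=2.9,fy=2.9,interpolation=cv2.INTER_CUBIC)
for q,B in((p,FIX),(bb,BAR)):
    for x in B: cv2.polylines(o,[np.int32((cv2.convexHull(np.float32(proj("top",place(q,x))))-[90,100]+.5)*2.9)],True,(0,0,255),1)
cv2.imwrite("pics/fit.png",o)
E
```

```text
fence pts [655.02830195 179.78137651 100.        ] [ 661.22135183 -116.40435488  100.        ]
fix [6.52223468e+02 3.62516116e+01 3.87934107e-02] 2.2226987061009744 0.2960269910433309
bar pts [490.43581439  76.88164271 100.        ] [ 442.40747161 -132.23948085  100.        ] 214.56552852283585
bar [ 4.66867204e+02 -2.58611577e+01 -2.31337039e-01] -13.254636000254887 0.09655922070320665
post cap [557.74485633 -43.33180535 126.        ] predicted post [[560.20371908 -42.37641039  70.        ]] socket [553.62133702 107.83865483  70.        ] [[554.3861669  107.51073411  70.        ]]
bar in fix [np.float64(-187.62576935445804), np.float64(-54.87723928222871), np.float64(-15.477334706355862)]
```

View pics/fit.png

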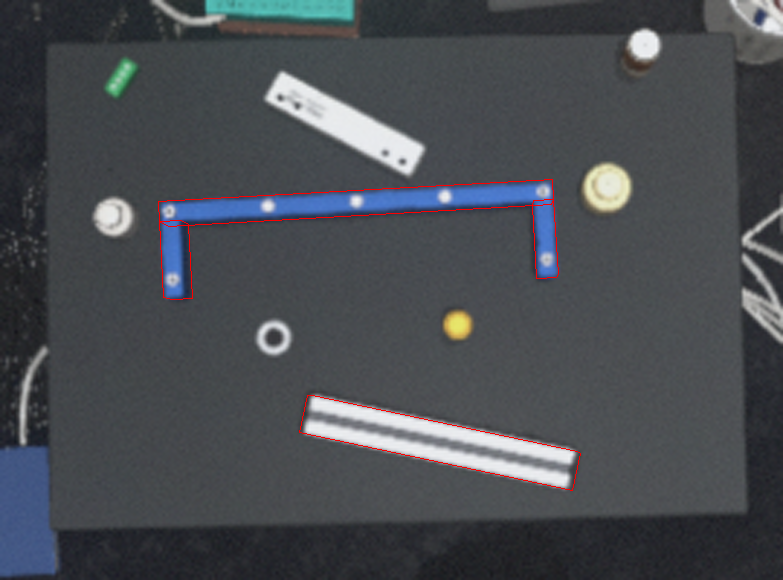

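The fits agree with the known sizes: the bar measures about 215–220 mm, the post and socket land within 3 mm of prediction, and the post is on the -y side. The plan has four pushes:
1. Slide the bar lengthwise towards +y with an end push.
2. Pivot the -y end inwards, past the post.
3. Push it along its own axis from the +y end until the -y end is behind the post.
4. Swing the +y end in.

First I'll turn the tool to the bar's axis and shut the fingers.

apply_moves(series="0 0 0 0 0 -0.108 1;0 0 0 0 0 -0.108 1;0 0 0 0 0 -0.108 1;0 0 0 0 0 -0.108 1;0 0 0 0 0 -0.108 1;0 0 0 0 0 -0.108 1;0 0 0 0 0 -0.108 1;0 0 0 0 0 -0.108 1;0 0 0 0 0 -0.108 1;0 0 0 0 0 0 1", squeeze=20)

```text
clock: 0.93
eef_pos: [222.9, -583.7, 247.9]
tcp_rot: [-3.141, -0.001, 1.342]
contact_force: [0.1, -0.1, 1.1]
opening: 0.001
```

apply_moves(series="4 0.95 0 0 0 0 1;4 0.95 0 0 0 0 1;4 0.95 0 0 0 0 1;4 0.95 0 0 0 0 1;4 0.95 0 0 0 0 1;4 0.95 0 0 0 0 1;4 0.95 0 0 0 0 1;4 0.95 0 0 0 0 1;4 0.95 0 0 0 0 1;4 0.95 0 0 0 0 1")

```text
clock: 1.77
eef_pos: [408.5, -214.9, 248.4]
tcp_rot: [3.141, 0.0, 1.332]
contact_force: [1.8, 0.1, -0.8]
opening: -0.001
```

```bash
cat >> h.py <<'E'
FX=np.array([652.2,36.3,.0388])
def tofix(p):
    c,s=np.cos(FX[2]),np.sin(FX[2]); d=np.array(p[:2])-FX[:2]; return np.array([c*d[0]+s*d[1],-s*d[0]+c*d[1]])
def go(xf,yf,z,yaw=None):
    """tool-axis shift (cm) from the present pose to fixture-frame point; turn rz to world yaw"""
    s=r.sense(); t=place(FX,np.array([xf,yf,0.]),0); d=t-s["eef_pos"]; d[2]=z-s["eef_pos"][2]
    from scipy.spatial.transform import Rotation as Ro
    b=Ro.from_euler("xyz",s["tcp_rot"]).inv().apply(d)
    print("t",round(s["clock"],2),"tcp fix",np.round(tofix(s["eef_pos"]),1),"z %.1f"%s["eef_pos"][2],"rpy",np.round(s["tcp_rot"],3),"F",np.round(s["contact_force"],1),"shift cm",np.round(b/10,2),"" if yaw is None else "rz %.3f"%((s["tcp_rot"][2]-yaw+np.pi)%(2*np.pi)-np.pi))
def seebar(save=None):
    im=r.grab_frame("top")
    if save: cv2.imwrite(save,im)
    return im
E
python3 - <<'E'
from h import *
e=np.array([466.9,-25.9])-146*np.array([.229,.973]); f=tofix(e); print(f)
go(*f,95,1.34)
E
```

```text
[-226.49259726 -195.61952026]
t 1.77 tcp fix [-253.3 -241.6] z 248.4 rpy [3.141 0.    1.332] F [ 1.8  0.1 -0.8] shift cm [ 5.15  1.31 15.34] rz -0.008
```

apply_moves(series="1.28 0.33 2 0 0 0 1;1.28 0.33 2.5 0 0 0 1;1.28 0.33 2.5 0 0 0 1;1.28 0.33 2.5 0 0 0 1;0 0 2 0 0 0 1;0 0 1.5 0 0 0 1;0 0 1.3 0 0 0 1;0 0 1 0 0 0 1;0 0 0 0 0 0 1;0 0 0 0 0 0 1")

```text
clock: 2.6
eef_pos: [432.6, -170.0, 95.1]
tcp_rot: [-3.141, -0.0, 1.335]
contact_force: [0.4, -0.5, -0.1]
opening: 0.001
```

Run:
```python
from h import *
go(-226.5,-195.6,95,1.34)
im=r.grab_frame("top")
cv2.imwrite("pics/a.png",cv2.resize(im[130:330,130:360],None,fx=2.6,fy=2.6))
```

```text
t 2.6 tcp fix [-227.4 -197.6] z 95.1 rpy [-3.141 -0.     1.335] F [ 0.4 -0.5 -0.1] shift cm [0.22 0.03 0.01] rz -0.005
```

View pics/a.png

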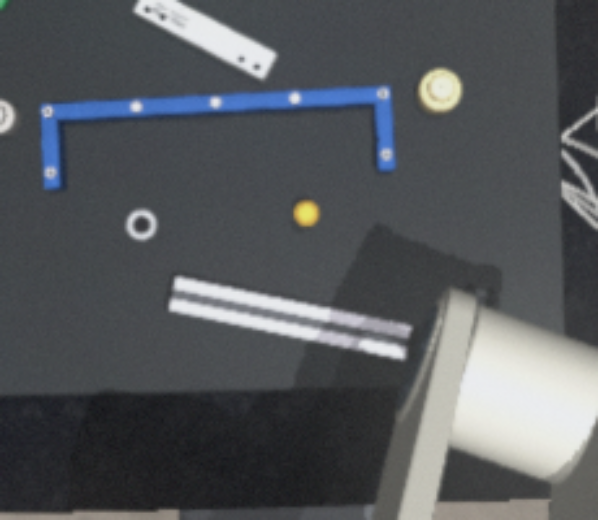

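The tool is directly behind the bar's -y end (crop pixel 408,343) and clear of it. Now the end push.

apply_moves(series="1 0 0 0 0 0 1;1 0 0 0 0 0 1;0.5 0 0 0 0 0 1;0.7 0 0 0 0 0 1;0.8 0 0 0 0 0 1;0.8 0 0 0 0 0 1;0.8 0 0 0 0 0 1;0.8 0 0 0 0 0 1;0.8 0 0 0 0 0 1;0.8 0 0 0 0 0 1")

```text
clock: 3.48
eef_pos: [452.0, -91.8, 95.8]
tcp_rot: [3.14, 0.001, 1.337]
contact_force: [-0.7, -5.9, 5.6]
opening: -0.002
```

```bash
cat >> h.py <<'E'
def barfit(p0,zmin=None):
    """fit the bar in the top picture (fixture frame in and out); p0 = x,y,deg"""
    im=r.grab_frame("top"); V=im.max(2).astype(int); Sat=V-im.min(2)
    w0=np.r_[place(FX,np.array([p0[0],p0[1],0.]))[:2],FX[2]+np.radians(p0[2])]
    m=((V>95)&(Sat<45)).astype(np.uint8)
    roi=cv2.dilate((sil("top",w0,BAR,(1680,2240))>0).astype(np.uint8),np.ones((25,25)))
    m=cv2.morphologyEx(m*roi,cv2.MORPH_CLOSE,np.ones((5,5)))*1.
    b,e=fit("top",m,BAR,w0)
    out=np.r_[tofix(b),np.degrees(b[2]-FX[2])]; print("bar fix x,y,deg",np.round(out,1),"err %.2f"%e); return im,b
E
python3 - <<'E'
from h import *
go(-226.5,-195.6,95,1.34)
barfit([-175,-3,-15])
E
```

```text
t 3.48 tcp fix [-205.1 -120.2] z 95.8 rpy [3.140e+00 1.000e-03 1.337e+00] F [-0.7 -5.9  5.6] shift cm [-7.83 -0.04  0.08] rz -0.003
bar fix x,y,deg [-174.3  -10.4  -15.2] err 0.47
```

apply_moves(series="0.8 0 0 0 0 0 1;0.8 0 0 0 0 0 1;0.8 0 0 0 0 0 1;0.8 0 0 0 0 0 1;0.8 0 0 0 0 0 1;0.8 0 0 0 0 0 1;0.8 0 0 0 0 0 1;0.6 0 0 0 0 0 1;0.3 0 0 0 0 0 1;-1 0 0 0 0 0 1")

```text
clock: 4.37
eef_pos: [464.5, -37.4, 95.3]
tcp_rot: [3.141, -0.001, 1.338]
contact_force: [-0.3, 0.4, -0.1]
opening: -0.002
```

Run:
```python
from h import *
go(-226.5,-195.6,95,1.34)
im,b=barfit([-158,58,-15])
```

```text
t 4.37 tcp fix [-190.4  -66.4] z 95.3 rpy [ 3.141e+00 -1.000e-03  1.338e+00] F [-0.3  0.4 -0.1] shift cm [-1.342e+01 -1.000e-02  2.000e-02] rz -0.002
bar fix x,y,deg [-157.7   53.2  -16.3] err 0.51
```

apply_moves(series="-0.5 0 0 0 0 0 1;0 -1.5 0 0 0 0 1;0 -1.5 0 0 0 0 1;0 -1.5 0 0 0 0 1;1.1 0 0 0 0 0 1;1.1 0 0 0 0 0 1;1.1 0 0 0 0 0 1;1.1 0 0 0 0 0 1;0 0.5 0 0 0 0 1;0 0.5 0 0 0 0 1")

```text
clock: 5.25
eef_pos: [439.4, 7.3, 95.2]
tcp_rot: [-3.141, 0.0, 1.338]
contact_force: [0.5, 0.8, 0.9]
opening: 0.002
```

Run:
```python
from h import *
go(-200,-35,95,1.34)
im,b=barfit([-155,60,-15])
cv2.imwrite("pics/b.png",cv2.resize(im[130:330,130:360],None,fx=2.6,fy=2.6))
```

```text
t 5.25 tcp fix [-213.8  -20.7] z 95.2 rpy [-3.141  0.     1.338] F [0.5 0.8 0.9] shift cm [-1.01  1.71  0.02] rz -0.002
bar fix x,y,deg [-172.9   34.2  -22.9] err 0.47
```

View pics/b.png

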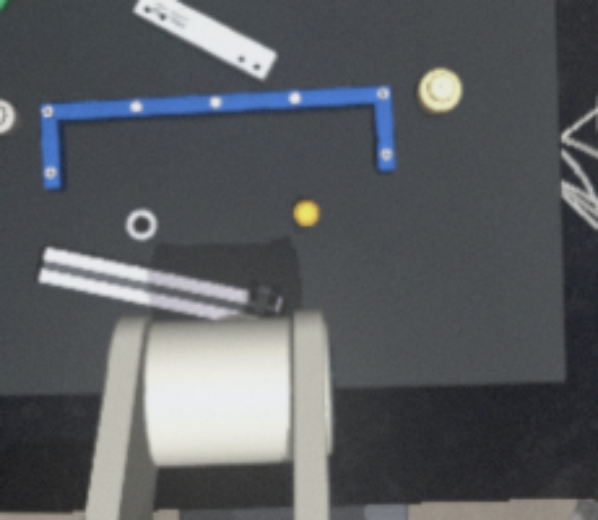

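Run:
```python
from h import *
f=lambda P:(proj("top",P)-130)*2.6
print("tips,knuckle",f([[439,7,80],[439,7,150],[439,7,200]]))
w=np.r_[place(FX,np.array([-155,60,0.]))[:2],FX[2]-np.radians(15.4)]
print("ends",f(place(w,np.array([[0,110,30.],[0,-110,30]]))))
print("left end fix",tofix(pt("top",(43/2.6+130,265/2.6+130),100)), "expect",tofix(place(w,np.array([[0,110,30.]]))[0]))
```

```text
tips,knuckle [[253.78787157 349.09947103]
 [248.93364453 355.34248284]
 [245.02245396 360.37270255]]
ends [[ 33.65881182 262.7879854 ]
 [279.00772518 314.91633399]]
left end fix [-128.20683715  157.96432739] expect [-125.78882708  166.05049447]
```

apply_moves(series="0 0.5 0 0 0 0 1;-0.17 0.77 0 0 0 -0.058 1;-0.17 0.77 0 0 0 -0.058 1;-0.17 0.77 0 0 0 -0.058 1;-0.17 0.77 0 0 0 -0.058 1;-0.17 0.77 0 0 0 -0.058 1;-0.17 0.77 0 0 0 -0.058 1;-0.17 0.77 0 0 0 -0.058 1;-0.17 0.77 0 0 0 -0.058 1;-0.17 0.77 0 0 0 -0.058 1")

```text
clock: 6.13
eef_pos: [512.5, -10.0, 95.0]
tcp_rot: [-3.14, -0.0, 1.861]
contact_force: [-1.5, -0.7, 1.6]
opening: -0.002
```

Run:
```python
from h import *
go(-95,-35,95)
im,b=barfit([-135,57,13])
cv2.imwrite("pics/c.png",cv2.resize(im[130:330,130:360],None,fx=2.6,fy=2.6))
```

```text
t 6.13 tcp fix [-141.4  -40.8] z 95.0 rpy [-3.14  -0.     1.861] F [-1.5 -0.7  1.6] shift cm [-0.59  4.64 -0.  ] 
bar fix x,y,deg [-125.6   38.3   13.9] err 0.63
```

View pics/c.png

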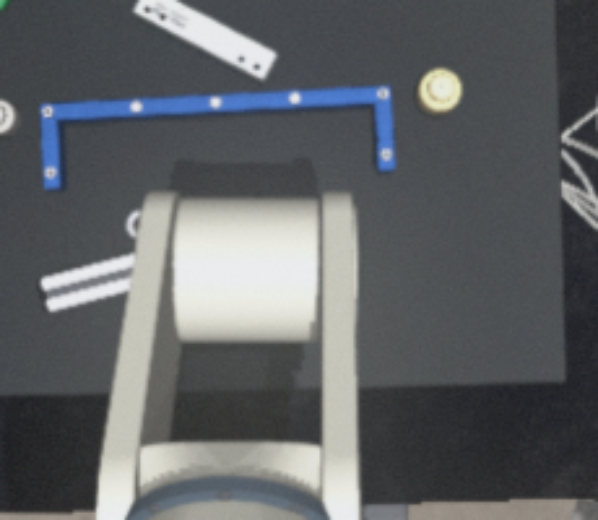

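apply_moves(series="-0.17 0.77 0 0 0 -0.058 1;-0.17 0.77 0 0 0 -0.058 1;-0.17 0.77 0 0 0 -0.058 1;-0.17 0.77 0 0 0 -0.058 1;-0.17 0.77 0 0 0 -0.058 1;0 0 0 0 0 0 1;0 -1 0 0 0 0 1;0 0 -3 0 0 0 1;0 0 -4 0 0 0 1;0 0 -1 0 0 0 1")

```text
clock: 7.02
eef_pos: [543.6, -8.1, 179.6]
tcp_rot: [3.138, 0.003, 2.146]
contact_force: [2.5, -0.8, 1.5]
opening: -0.001
```

apply_moves(series="3 0.4 0 0 0 0 1;3.5 0.5 0 0 0 0 1;3.5 0.5 0 0 0 0 1;3.5 0.5 0 0 0 0 1;3.5 0.5 0 0 0 0 1;3.5 0.5 0 0 0 0 1;3 0.5 0 0 0 0 1;1.5 0.5 0 0 0 0 1;0 0 0 0 0 0 1;0 0 0 0 0 0 1")

```text
clock: 7.85
eef_pos: [438.0, 223.1, 175.1]
tcp_rot: [-3.141, 0.0, 2.149]
contact_force: [-0.0, -0.6, -0.4]
opening: -0.002
```

Run:
```python
from h import *
im,b=barfit([-114,50,30])
a=np.radians(31); c=tofix(b[:2]); th=b[2]-FX[2]
t=c+145*np.array([-np.sin(th),np.cos(th)])
go(*t,95,b[2]+np.pi/2)
o=im[130:330,130:360]; o=cv2.resize(o,None,fx=2.6,fy=2.6)
cv2.polylines(o,[np.int32((cv2.convexHull(np.float32(proj("top",place(b,BAR[0]))))-130+.5)*2.6)],True,(0,0,255),1)
cv2.imwrite("pics/d.png",o)
```

```text
bar fix x,y,deg [-116.6   58.6   27.9] err 0.17
t 7.9 tcp fix [-206.4  194.4] z 175.1 rpy [-3.141  0.     2.148] F [ 0.5 -0.5 -0.8] shift cm [-1.78  1.5   8.01] rz 0.052
```

View pics/d.png

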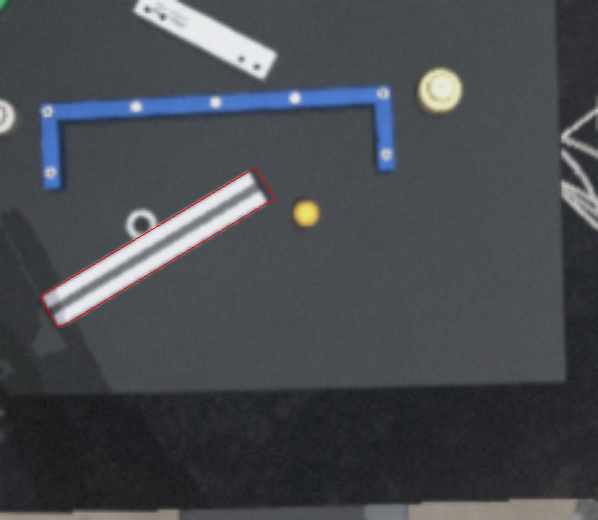

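apply_moves(series="-0.9 0.75 0 0 0 0 1;-0.9 0.75 0 0 0 0 1;0 0 1 0 0 0.052 1;0 0 2 0 0 0 1;0 0 2 0 0 0 1;0 0 1.5 0 0 0 1;0 0 1 0 0 0 1;0 0 0.5 0 0 0 1;0 0 0 0 0 0 1;0 0 0 0 0 0 1")

```text
clock: 8.73
eef_pos: [461.9, 216.2, 95.5]
tcp_rot: [3.141, 0.0, 2.096]
contact_force: [-0.3, -0.9, 0.4]
opening: 0.001
```

Run:
```python
from h import *
th=np.radians(27.9); u=np.array([-np.sin(th),np.cos(th)]); c=np.array([-116.6,58.6])
go(*(c+(121-92)*u),95,FX[2]+th+np.pi/2)
```

```text
t 8.73 tcp fix [-183.2  187.2] z 95.5 rpy [3.141 0.    2.096] F [-0.3 -0.9  0.4] shift cm [-11.58  -0.13   0.05] rz -0.001
```

apply_moves(series="-1 -0.05 0 0 0 0 1;-0.8 -0.05 0 0 0 0 1;-0.5 0 0 0 0 0 1;-0.8 0 0 0 0 0 1;-0.8 0 0 0 0 0 1;-0.8 0 0 0 0 0 1;-0.8 0 0 0 0 0 1;-0.8 0 0 0 0 0 1;-0.8 0 0 0 0 0 1;-0.8 0 0 0 0 0 1")

```text
clock: 9.57
eef_pos: [500.6, 147.6, 96.1]
tcp_rot: [3.14, -0.001, 2.096]
contact_force: [-3.1, 4.0, 4.1]
opening: 0.004
```

Run:
```python
from h import *
th=np.radians(27.9); u=np.array([-np.sin(th),np.cos(th)]); c=np.array([-116.6,58.6])
go(*(c+(121-92)*u),95,FX[2]+th+np.pi/2)
im,b=barfit(list(c-55*u)+[27.9])
cv2.imwrite("pics/e.png",cv2.resize(im[130:330,130:360],None,fx=2.6,fy=2.6))
```

```text
t 9.57 tcp fix [-147.2  117.1] z 96.1 rpy [ 3.140e+00 -1.000e-03  2.096e+00] F [-3.1  4.   4.1] shift cm [-3.7  -0.03  0.11] rz -0.000
bar fix x,y,deg [-89.4   6.9  27.9] err 0.33
```

apply_moves(series="-0.8 0 0 0 0 0 1;-0.8 0 0 0 0 0 1;-0.8 0 0 0 0 0 1;-0.6 0 0 0 0 0 1;-0.4 0 0 0 0 0 1;-0.2 0 0 0 0 0 1;1 0 0 0 0 0 1;1 0 0 0 0 0 1;1.5 0 0 0 0 0 1;0 0 0 0 0 0 1")

```text
clock: 10.45
eef_pos: [498.7, 148.6, 94.9]
tcp_rot: [-3.14, -0.0, 2.098]
contact_force: [-0.2, 0.2, 0.1]
opening: -0.001
```

Run:
```python
from h import *
th=np.radians(27.9); u=np.array([-np.sin(th),np.cos(th)]); c=np.array([-116.6,58.6])
go(*(c+(121-92)*u),95,FX[2]+th+np.pi/2)
im,b=barfit(list(c-92*u)+[27.9])
cv2.imwrite("pics/f.png",cv2.resize(im[130:330,130:360],None,fx=2.6,fy=2.6))
```

```text
t 10.45 tcp fix [-149.   118.2] z 94.9 rpy [-3.14  -0.     2.098] F [-0.2  0.2  0.1] shift cm [-3.88  0.07 -0.01] rz 0.002
bar fix x,y,deg [-73.3 -24.   28.1] err 0.19
```

View pics/f.png

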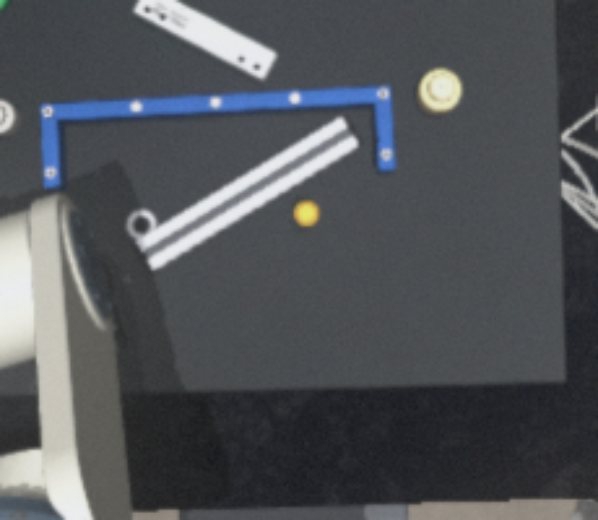

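apply_moves(series="0 -1.5 0 0 0 0 1;0 -1.5 0 0 0 0 1;0 -1.5 0 0 0 0 1;-2 0 0 0 0 0 1;-2.5 0 0 0 0 0 1;-2.4 0 0 0 0 0 1;0 0.5 0 0 0 0 1;0 0.5 0 0 0 0 1;0 0.5 0 0 0 0 1;0.18 0.77 0 0 0 0.06 1")

```text
clock: 11.33
eef_pos: [514.4, 78.0, 95.1]
tcp_rot: [-3.14, -0.0, 2.038]
contact_force: [-0.6, -1.5, 1.3]
opening: -0.0
```

apply_moves(series="0.18 0.77 0 0 0 0.06 1;0.18 0.77 0 0 0 0.06 1;0.18 0.77 0 0 0 0.06 1;0.18 0.77 0 0 0 0.06 1;0.18 0.77 0 0 0 0.06 1;0.18 0.77 0 0 0 0.06 1;0.18 0.77 0 0 0 0.06 1;0 0 0 0 0 0 1;0 -1.5 0 0 0 0 1;0 0 0 0 0 0 1")

```text
clock: 12.17
eef_pos: [545.0, 104.4, 94.6]
tcp_rot: [-3.138, 0.0, 1.62]
contact_force: [-1.3, -0.4, 0.7]
opening: -0.001
```

Run:
```python
from h import *
im,b=barfit([-55,-22,2])
go(-110,0,95,FX[2]+np.pi/2)
cv2.imwrite("pics/g.png",cv2.resize(im[130:330,130:360],None,fx=2.6,fy=2.6))
```

```text
bar fix x,y,deg [-53.5  -2.    1.6] err 0.40
t 12.22 tcp fix [-103.3   72.2] z 94.9 rpy [-3.14  0.    1.62] F [ 0.4 -0.7 -0.3] shift cm [-7.21 -0.74 -0.01] rz 0.010
```

View pics/g.png

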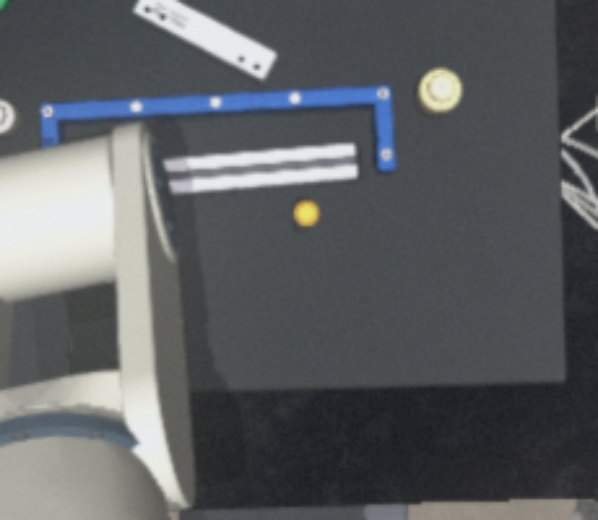

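apply_moves(series="-2 0 0 0 0 0.01 1;-3 0 0 0 0 0 1;-2.5 0 0 0 0 0 1;-1.2 0 0 0 0 0 1;0 1 0 0 0 0 1;0 0.7 0 0 0 0 1;0 0.6 0 0 0 0 1;0 0.6 0 0 0 0 1;0 0.6 0 0 0 0 1;0 0.6 0 0 0 0 1")

```text
clock: 13.05
eef_pos: [591.8, 19.7, 95.1]
tcp_rot: [-3.139, -0.0, 1.608]
contact_force: [-4.8, -0.2, 3.9]
opening: -0.002
```

apply_moves(series="0 0.5 0 0 0 0 1;0 0.3 0 0 0 0 1;0 0.3 0 0 0 0 1;0 0.2 0 0 0 0 1;0 0.1 0 0 0 0 1;0 0 0 0 0 0 1;0 0 0 0 0 0 1;0 0 0 0 0 0 1;0 0 0 0 0 0 1;0 0 0 0 0 0 1")

```text
clock: 13.88
eef_pos: [606.3, 18.9, 95.4]
tcp_rot: [3.141, 0.0, 1.607]
contact_force: [0.4, -0.1, 0.8]
opening: 0.003
```

Run:
```python
from h import *
go(-44.5,-15,95,FX[2]+np.pi/2)
```

```text
t 13.88 tcp fix [-46.5 -15.7] z 95.4 rpy [3.141 0.    1.607] F [ 0.4 -0.1  0.8] shift cm [0.07 0.2  0.04] rz -0.003
```

Not in contact with the fence yet, as there is no resisting force. I'll keep going in small steps and watch the force.

apply_moves(series="0 0.1 0 0 0 0 1;0 0.1 0 0 0 0 1;0 0.1 0 0 0 0 1;0 0 0 0 0 0 1;0 0 0 0 0 0 1;0 0 0 0 0 0 1;0 0 0 0 0 0 1;0 0 0 0 0 0 1;0 0 0 0 0 0 1;0 0 0 0 0 0 1")

```text
clock: 14.72
eef_pos: [607.8, 19.1, 95.3]
tcp_rot: [-3.139, -0.0, 1.607]
contact_force: [-7.2, 1.3, 5.2]
opening: -0.001
```

apply_moves(series="0 0.1 0 0 0 0 1;0 0.1 0 0 0 0 1;0 0.1 0 0 0 0 1;0 0 0 0 0 0 1;0 0 0 0 0 0 1;0 0 0 0 0 0 1;0 0 0 0 0 0 1;0 0 0 0 0 0 1;0 0 0 0 0 0 1;0 0 0 0 0 0 1")

```text
clock: 15.55
eef_pos: [608.0, 19.2, 95.2]
tcp_rot: [-3.133, -0.0, 1.607]
contact_force: [-17.4, 0.1, 14.3]
opening: 0.002
```

It met the fence: the TCP stalled at fixture x ≈ -44.8 against an expected -44.5, at 17 N. I'll back off, clear the view and check.

apply_moves(series="0 -0.6 0 0 0 0 1;0 -1 0 0 0 0 1;0 -1 0 0 0 0 1;0 -1 -2 0 0 0 1;0 -1 -3 0 0 0 1;0 -2 -3 0 0 0 1;0 -4 0 0 0 0 1;0 -4 0 0 0 0 1;0 -4 0 0 0 0 1;0 -2 0 0 0 0 1")

```text
clock: 16.38
eef_pos: [400.7, 11.6, 174.5]
tcp_rot: [-3.139, 0.0, 1.607]
contact_force: [0.4, 0.0, -0.3]
opening: -0.003
```

Run:
```python
from h import *
im,b=barfit([-15,-17,0]); go(-44.5,-15,95)
a=im[130:250,130:310]; a=cv2.resize(a,None,fx=4,fy=4,interpolation=cv2.INTER_CUBIC)
s=r.grab_frame("scene"); print(proj("scene",place(FX,np.array([[0,140,30.],[0,-140,30]]))).round())
cv2.imwrite("pics/h.png",a); cv2.imwrite("pics/i.png",cv2.resize(s[150:280,120:320],None,fx=4,fy=4,interpolation=cv2.INTER_CUBIC))
```

```text
bar fix x,y,deg [-15.9 -14.1  -0.2] err 0.17
t 16.43 tcp fix [-254.5  -14.9] z 174.3 rpy [-3.136  0.     1.607] F [-3.7  0.6 -1.6] shift cm [ 0.05 21.04  7.82] 
[[171. 223.]
 [267. 181.]]
```

View pics/h.png

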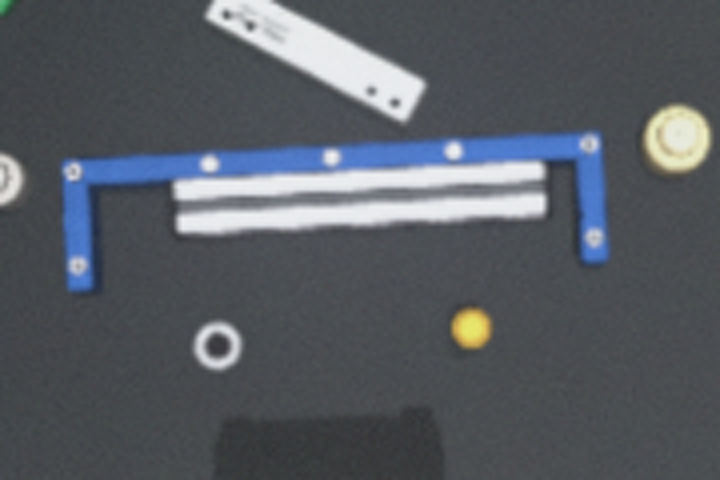

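View pics/i.png

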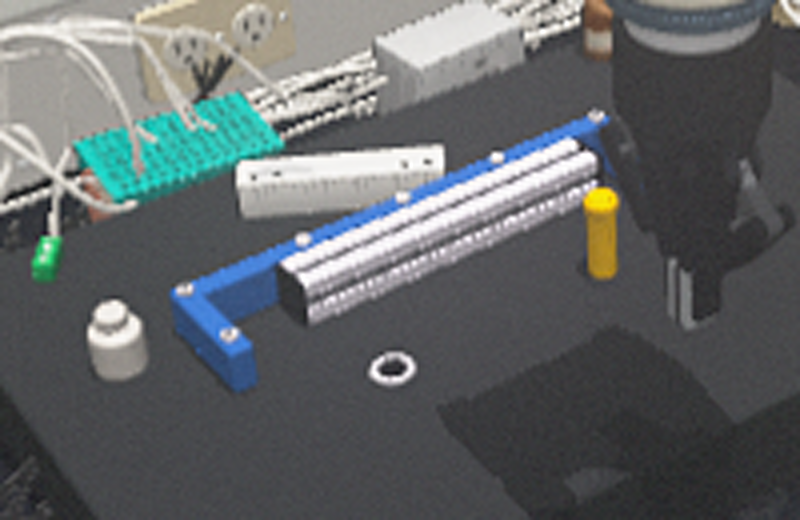

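Both views show the bar between the cheeks. Its upper edge, from (175,181) to (545,162) in the top crop, is parallel to the fence to within 0.1° with no visible gap. The bystanders in view are where they were and the tool is clear, so I'm handing in.

```bash
python3 -c "
from rig import r
print(r.sign_off())"
```

```text
the job is handed in; nothing more can be done
None
```

The bar is in the fixture between the cheeks and home against the fence. I handed the job in at about 16.5 s, well under the 72 s limit.

I only pushed it along the plate with shut fingertips:
1. Slid it lengthwise towards +y.
2. Pivoted its -y end inwards and pushed it slantwise behind the post.
3. Swung the +y end in.
4. Pressed it square at the middle until it stalled on the fence, at about 17 N sideways plus 14 N vertical.

**Last checks:**
- **Position:** the top-camera fit gives x = -15.9 mm (home is -15), y = -14 mm and -0.2° to the fence. The 0.9 mm difference is within the camera's 2 mm calibration.
- **Final press:** the tool stalled within about 0.3 mm of the home position expected from the finger size.
- **Pictures:** both views show the bar flush with no visible gap.
- **Other things:** none that I could see had moved, but I judged this by eye. The final close-ups do not show the timer, and show the vial and the brass weight only in part.

Some mid-job bar fits were poor because the arm hid part of the bar. For those steps I relied on the tool position and the bar's visible end.

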